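# Put the server away and present the tasting dish

## Task

To get the tasting dish ready to hand over, first put the flat cheese server away: slide its blade edgewise into the slotted dock, fully home against the stop, and let it go. Then take the dish by its handle, lift it level clear of its wooden board and only then turn it a quarter turn in the air above the board, so that its handle points straight out over the board's short edge nearest the robot; keep the loose cheese ball in the middle of the dish throughout, leave everything else standing where it is, and finish while still holding the dish level and still, about 10 cm above the board: do not put it down.

Things in the scene. Friction and masses are not known exactly. Their poses are not given: they have to be found in the camera images.
- server: flat cheese server on the counter: dark steel blade 56 mm wide, 4 mm thick, and straight black handle 18 mm wide, 22 mm high, undersides level; 195 mm long, about 0.14 kg. Origin: underside, mid-width, at the point to grip (across the width): handle from x = -60 to +32 mm, blade from +30 to +135. Own x points from handle to blade, z up. Balance near x = +50
- server_tip (a point): middle of the blade's front edge, half-way up its thickness (135 mm ahead of the server's origin, 2 mm above the underside); the last 10 mm of the blade are 48 mm wide
- dock: fixed aluminium dock, 100 mm long (own x), 84 wide, 26 high: floor 10 mm thick, side rails, and lips reaching in over the blade's edges (35 mm open between them from above). Origin: centre of the underside. Own x points the way the blade goes in, from the mouth (x = -50 mm, nearer the robot) to the stop wall (x = +45). Tip at the stop, the server's origin is at x = -90
- dock_mouth (a point): centre of the slot's mouth at the floor's level, 10 mm above the counter. The slot between floor and lips is 11 mm high (10 to 21 mm above the counter) and 63 mm wide between the rails; flared guides reach 22 mm in front of the mouth
- dock_stop (a point): centre of the stop wall, at the height of the middle of a blade lying on the slot's floor (12 mm above the counter). A blade pushed home stays lying on the floor, the handle sticking out
- board: fixed rectangular wooden serving board, 200 mm (own x) by 150 mm (own y), 10 mm thick. Origin: centre of its underside, on the counter. Own x points away from the robot, give or take 15 degrees, so its short edge at x = -100 mm is the one nearest the robot.
- dish: shallow off-white dished plate on the middle of the board, 122 mm across, 26 high, about 0.16 kg, with a straight bar handle along own -x. Inside: a cone rising at 10 degrees from the middle (8 mm above the underside). Origin: centre of the underside, z up. The handle starts towards the board's -y side (robot's right) within 6 degrees; at the end dish x = board x: a clockwise turn seen from above
- dish_grip (a point): point to grip across the handle, 95 mm from the dish's centre, half-way up. The handle is 16 mm wide, 22 mm high (8 to 30 mm above the dish's underside) and reaches from 58 to 120 mm from the centre; grip firmly (40 N or so), as the dish hangs out to one side
- ball: loose round brown smoked-cheese ball, 32 mm diameter, 18 g, rigid, lying in the middle of the dish; this body's origin turns as it rolls, so use its centre
- ball_center (a point): centre of the ball, 24 mm above the dish's underside when it lies in the middle
- jar: low round amber glass preserve jar with a brass lid, 68 mm across, 55 mm high, about 0.2 kg; origin centre of its underside; a bystander, not to be moved
- ramekin: small white open ceramic pot, 64 mm across, 38 mm high; origin centre of its underside; a bystander standing on the robot's side of the counter
- spoon: spoon with a wooden handle, 200 mm long, lying on the counter beyond the server, roughly crosswise; a bystander
- cup: black cup, 76 mm across, 100 mm high, standing to the left; origin centre of its underside; a bystander

How it is judged (in metres and radians):
On the way, in this order (a step that is already met when the one before it is completed fails the run):
1. the server's blade is home in the dock, against the stop, and let go (x of server_tip in the frame of dock above 0.036 m and z of server_tip in the frame of dock between 0.006 and 0.018 m and angle between the x axis of server and the x axis of dock, either way round below 0.09 rad and angle between server's own z axis and vertical below 0.15 rad and y of server_tip in the frame of dock between -0.008 and 0.008 m and contact force between the fingers and server below 0.05 N), for 0.2 s.
2. the dish is lifted clear of the board, level, with its handle still to the right (height (world z) of dish above 0.035 m and y of dish_grip in the frame of board below -0.05 m and angle between dish's own z axis and vertical below 0.15 rad and horizontal distance between ball_center and dish below 0.02 m), for 0.1 s.
At the end, for the whole second after the job is handed in: Server in dock, tip within 9 mm of stop, within 5 degrees, let go. Dish in fingers, underside 70-160 mm above counter, centre within 70 mm of board centre, handle to robot side within 10 degrees of board long axis, level within 7 degrees, still, ball within 12 mm of middle (all of step 1 and height (world z) of dish between 0.07 and 0.16 m and horizontal distance between dish and board below 0.07 m and angle between the x axis of dish and the x axis of board, either way round below 0.17 rad and angle between dish's own z axis and vertical below 0.12 rad and horizontal distance between ball_center and dish below 0.012 m and distance between ball_center and dish below 0.03 m and linear speed of dish below 0.03 m/s and linear speed of ball below 0.05 m/s and contact force between the fingers and dish above 1 N and x of dish_grip in the frame of board below -0.02 m); the arm keeps its last pose, push and grip.
It fails at once if the ball rolls away from the middle of the dish (distance between ball_center and dish above 0.035 m).
It fails at once if the dish is tipped (angle between dish's own z axis and vertical above 0.25 rad).
It fails at once if a bystander is disturbed (distance of any of jar, ramekin, spoon, cup from where it was at the start of the episode above 0.03 m).
It also fails if it takes over 62 s, if anything falls off the work surface, if the arm or the gripper's body presses on something with over 40 N, if the wrist force passes 120 N, or if a joint passes its speed limit or range.

## Robot

A 6-joint arm with a two-finger parallel gripper is mounted at the origin on the work surface. World frame = base frame: x ahead of the robot, y to its left, z up, the work surface at z = 0. Lengths are in m, angles in degrees, forces in N, time in s.
With the tool pointing down it reaches from about 0.375 to 0.9 m from the base axis. Payload 3.1 kg.
Tool frame: the origin (TCP) lies midway between the tips of the shut fingers; the grasp point (between the pads) lies 19 mm behind it; z points along the fingers, y is the line along which they close (so a half turn about z gives the same grasp; the last joint's range is limited). The gripper opens to 87 mm and grips with 3 to 60 N. Pads are 19 mm wide; open, the fingers measure 117 mm over their backs; the gripper's body (75 mm by 190 mm) begins 51 mm behind the grasp point.
Start: joints at [59.272, 30.224, 82.088, -0, 67.689, -10.227], TCP at [0.219, 0.585, 0.223] pointing down, gripper open.
Joint ranges: [-176.69, 176.69], [-43.24, 126.21], [12.49, 139.97], [-82, 262], [0, 151.66], [-163.58, 163.58]. Speed limits (degrees/s): [159.86, 159.86, 180, 180, 180, 180].

## Interface

Orientations are given as a 3x3 rotation matrix whose columns are the frame's x, y, z axes.
In Python, from rig import bot, optics, telemetry gives the robot as it stands (bot), with the cameras (optics) and the readings (telemetry).
- The arm moves only by the tool steer_hand, called as name(argument=value, ...) on one line, values as JSON. Schema: {"type":"object","properties":{"ticks":{"type":"array","items":{"type":"number"},"minItems":7,"maxItems":140},"only":{"type":"string"},"quiet":{"type":"boolean"},"lines":{"type":"string"}},"required":["ticks"],"additionalProperties":false}. ticks is one flat list of numbers that holds 1 to 20 rows one after another, with no inner brackets; each row has 7 numbers: dx, dy, dz in m, then a rotation vector rx, ry, rz in degrees, then the opening from 0.0 (shut) to 1.0 (fully open); each row is the pose to reach, as a shift and turn from the pose commanded when the call began, along the tool's axes at that moment; what a row does not reach only later rows make up. A row lasts 1/10 s, in which the tool goes at most 0.05 m and 8.59 degrees, less where a joint would pass 70% of its speed; a pose out of reach is approached as far as the arm can. The fingers move at their own pace and stop on an object; the grip force is fixed at half the most. Time passes only in rows, so rows that do not move let the fingers close. The tool returns the time, the measured TCP pose, the force, the opening and the grip force at its end. only (a regular expression) keeps the lines of the reply that match it, lines (a string "A,B") keeps lines A to B, and quiet returns only ok. Input that does not fit is refused with a message, and nothing moves.
- telemetry.read_state(): the state, without advancing time (a new reading comes with each control period).
- optics.capture(name): name is "side" or "top" or "wrist"; returns a dict with "color" (420x560x3 uint8, red, green, blue), "K" (3x3 intrinsics, pixels), "view" (4x4, takes a point from world to camera coordinates); the wrist camera has in their place "mount" (4x4, takes a point from camera to tool coordinates, whose origin is the TCP and whose axes are the flange's). Camera axes: x right, y up, looking along -z (the intrinsics and any distortion apply to the point x, -y, -z); pixel columns grow to the right and rows downward; lengths in m; the calibration is good to about 2 mm. A picture is of the moment at which its call begins: read the wrist's pose just before it. There is no depth.
- bot.hand_in(): hands the job in; it is judged then, once.
The state is a dict: "time_s": time; "joint_positions": joint angles; "qvel": joint speeds; "tau": joint torques, N m; "position": TCP position; "tcp_rot": TCP orientation; "force": force on the tool from outside, world axes, zero at the start; "moment": the same for the moment, N m; "opening": opening from 0.0 (shut) to 1.0 (fully open); "grasp_force": force on a finger pad.
Only numpy, scipy, OpenCV 4.12 (cv2) and the standard library are available. Lean on these libraries where they do the work, as an engineer would, in place of code of your own. Each camera call takes 0.05 s, during which the arm holds its last target. There are 200 camera calls.

## Working session

There is one attempt and no reset: what is moved stays moved. The work goes in short steps, Python scripts to look and compute and a tool call to move; the robot and the scene stay as the last step left them, time stands still between calls to the robot, and variables do not carry over. Pictures are saved under pics/ and viewed, at most 11 in all, crops included, and the job is handed in when it is done.

```bash
ls; mkdir -p pics; python3 - <<'E'
from rig import bot, optics, telemetry
import cv2,numpy as np,pickle
s=telemetry.read_state();print(s)
d={}
for n in("top","side","wrist"):
    c=optics.capture(n);d[n]=c;cv2.imwrite(f"pics/{n}0.png",c["color"][:,:,::-1]);print(n,{k:v for k,v in c.items() if k!='color'})
pickle.dump((s,d),open("d0.pkl","wb"))
E
```

```text
pics
rig.py
{'time_s': 0.0, 'joint_positions': array([ 5.92724589e+01,  3.02785656e+01,  8.21577690e+01, -4.84930080e-04,
        6.76884257e+01, -1.02279612e+01]), 'qvel': array([ 0.04660166, -0.02452859,  0.08479736, -0.04855647, -0.00840337,
       -0.00894436]), 'tau': array([ 1.30752604e-03, -4.40028727e+01, -1.76593101e+01,  6.33817725e-02,
        5.79895510e-02, -1.52559260e-04]), 'position': array([0.21847124, 0.58478003, 0.22156825]), 'tcp_rot': array([[-9.36675675e-01,  3.50196311e-01, -1.10586341e-03],
       [ 3.50197852e-01,  9.36673874e-01, -1.87577271e-03],
       [ 3.78944683e-04, -2.14426166e-03, -9.99997629e-01]]), 'force': array([-0.49769694, -0.70135743,  0.41852939]), 'moment': array([-0.01304216, -0.0373817 ,  0.00848935]), 'grasp_force': 0.0, 'opening': 0.9985277365084205}
top {'K': array([[447.37001584,   0.        , 274.8635125 ],
       [  0.        , 447.37001584, 208.46703684],
       [  0.        ,   0.        ,   1.        ]]), 'view': array([[ 0.01121855, -0.99952216, -0.02880273,  0.052395  ],
       [ 0.98190364,  0.00556585,  0.18929942, -0
[... 373 characters left out ...]
     [ 0.01992447,  0.72467982,  0.68879763, -0.07869653],
       [-0.02247785, -0.68843558,  0.7249491 , -1.08072826],
       [ 0.        ,  0.        ,  0.        ,  1.        ]])}
wrist {'K': array([[305.57887235,   0.        , 284.67692915],
       [  0.        , 305.57887235, 209.98967944],
       [  0.        ,   0.        ,   1.        ]]), 'mount': array([[ 3.88857195e-05,  9.54715770e-01,  2.97519407e-01,
         8.22060245e-02],
       [ 9.99999890e-01,  1.01937204e-04, -4.57808024e-04,
        -1.96504450e-03],
       [-4.67404837e-04,  2.97519392e-01, -9.54715661e-01,
        -1.62694661e-01],
       [ 0.00000000e+00,  0.00000000e+00,  0.00000000e+00,
         1.00000000e+00]])}
```

View pics/top0.png

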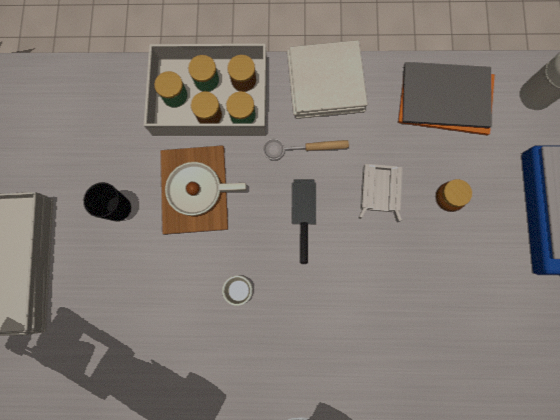

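View pics/side0.png

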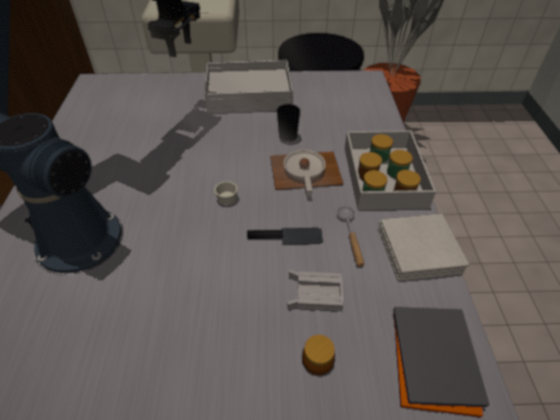

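Top view: server at about (304,220) with its blade up, dock (382,188) with mouth down, board (194,190), handle pointing right at (232,187), ball (193,188), ramekin (238,290). I'll measure coarsely with masks first.

```bash
cat > h.py <<'E'
import numpy as np,cv2
def cam2world(c,s=None):
    if "view" in c: return np.linalg.inv(c["view"])
    T=np.eye(4);T[:3,:3]=s["tcp_rot"];T[:3,3]=s["position"];return T@c["mount"]
def cast(c,uv,z,s=None):
    M=cam2world(c,s);uv=np.atleast_2d(uv).astype(float);K=c["K"]
    d=np.c_[(uv[:,0]-K[0,2])/K[0,0],-(uv[:,1]-K[1,2])/K[1,1],-np.ones(len(uv))]@M[:3,:3].T
    o=M[:3,3];return o+d*((z-o[2])/d[:,2])[:,None]
def proj(c,P,s=None):
    V=np.linalg.inv(cam2world(c,s));p=np.atleast_2d(P)@V[:3,:3].T+V[:3,3]
    return np.c_[c["K"][0,2]+c["K"][0,0]*p[:,0]/-p[:,2],c["K"][1,2]-c["K"][1,1]*p[:,1]/-p[:,2]]
def blobs(mask,roi,amin=50):
    m=np.zeros(mask.shape,np.uint8);x0,y0,x1,y1=roi;m[y0:y1,x0:x1]=mask[y0:y1,x0:x1]
    cs,_=cv2.findContours(m,cv2.RETR_EXTERNAL,cv2.CHAIN_APPROX_NONE)
    return sorted([k for k in cs if cv2.contourArea(k)>amin],key=cv2.contourArea,reverse=True)
E
python3 - <<'E'
import pickle,cv2,numpy as np
from h import *
s,d=pickle.load(open("d0.pkl","rb"));c=d["top"];im=c["color"].astype(int)
hsv=cv2.cvtColor(c["color"],cv2.COLOR_RGB2HSV);v=hsv[...,2];S=hsv[...,1]
def rep(n,mask,roi,z):
    for k in blobs(mask.astype(np.uint8),roi)[:1]:
        P=cast(c,k[:,0],z)[:,:2]
        b=cv2.boxPoints(cv2.minAreaRect((P*1000).astype(np.float32)))
        print(n,b.round(0).tolist(),'cen',b.mean(0).round(1))
rep("blade",v<70,(285,170,325,224),.004)
rep("handle",v<70,(285,224,325,275),.022)
rep("dock",v>150,(355,155,410,225),.026)
rep("board",(S>90),(150,140,240,240),.01)
rep("dish",(S<60)&(v>130),(162,155,250,220),.036)
rep("ramekin",v>150,(215,270,260,310),.038)
print(v[150:160,300:304].mean(), v[188,360:410], v[200,280:330])
E
```

```text
blade [[522.0, 17.0], [522.0, -31.0], [623.0, -31.0], [622.0, 17.0]] cen [572.4  -6.8]
handle [[431.0, 2.0], [431.0, -14.0], [517.0, -14.0], [517.0, 2.0]] cen [474.1  -6. ]
dock [[529.0, -220.0], [651.0, -229.0], [657.0, -139.0], [535.0, -130.0]] cen [ 592.9 -179.6]
board [[494.0, 312.0], [507.0, 164.0], [705.0, 180.0], [693.0, 329.0]] cen [599.6 246.3]
dish [[523.0, 290.0], [566.0, 94.0], [683.0, 120.0], [641.0, 316.0]] cen [603.2 205. ]
ramekin [[330.0, 123.0], [386.0, 97.0], [413.0, 153.0], [357.0, 179.0]] cen [371.3 138. ]
143.275 [138 103  91 136 165 171 168 168 166 167 168 172 171 169 166 166 165 169
 170 168 168 166 167 171 169 170 166 167 166 128 146 169 170 166 166 167
 166 168 167 168 167 152 142 141 140 141 141 141 141 141] [142 140 142 140 139 142 141 144 143 142 143 121  81  71  69  68  72  66
  65  72  66  68  66  67  66  69  72  66  69  73  71  66  65  63  66  79
 121 140 139 139 142 139 141 142 139 143 141 140 142 142]
```

steer_hand(ticks=[-0.49, -0.537, 0.02, 0, 0, -20.5, 1, -0.49, -0.537, 0.02, 0, 0, -20.5, 1, -0.49, -0.537, 0.02, 0, 0, -20.5, 1, -0.49, -0.537, 0.02, 0, 0, -20.5, 1, -0.49, -0.537, 0.02, 0, 0, -20.5, 1, -0.49, -0.537, 0.02, 0, 0, -20.5, 1, -0.49, -0.537, 0.02, 0, 0, -20.5, 1, -0.49, -0.537, 0.02, 0, 0, -20.5, 1, -0.49, -0.537, 0.02, 0, 0, -20.5, 1, -0.49, -0.537, 0.02, 0, 0, -20.5, 1, -0.49, -0.537, 0.02, 0, 0, -20.5, 1, -0.49, -0.537, 0.02, 0, 0, -20.5, 1, -0.49, -0.537, 0.02, 0, 0, -20.5, 1, -0.49, -0.537, 0.02, 0, 0, -20.5, 1, -0.49, -0.537, 0.02, 0, 0, -20.5, 1, -0.49, -0.537, 0.02, 0, 0, -20.5, 1, -0.49, -0.537, 0.02, 0, 0, -20.5, 1, -0.49, -0.537, 0.02, 0, 0, -20.5, 1])

```text
time_s: 1.95
position: [0.4886, -0.0879, 0.2022]
tcp_rot: [[-1.0, -0.001, -0.002], [-0.001, 1.0, 0.001], [0.002, 0.001, -1.0]]
force: [-0.9, 0.0, 0.3]
opening: 1.004
grasp_force: 0.0
```

```bash
python3 - <<'E'
from rig import bot, optics, telemetry
import cv2,pickle
s=telemetry.read_state();c=optics.capture("wrist");pickle.dump((s,c),open("d1.pkl","wb"));cv2.imwrite("pics/w1.png",c["color"][:,:,::-1])
E
```

```text
(no output)
```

View pics/w1.png

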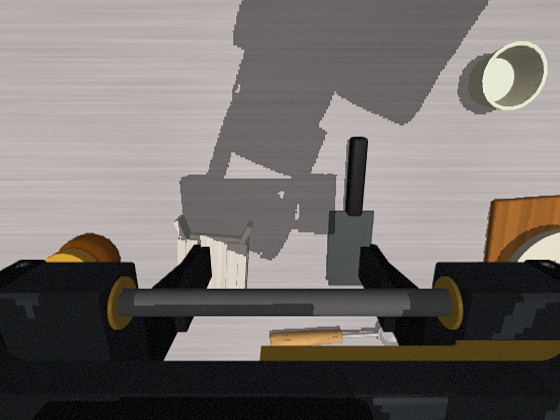

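Wrist view (rotated half a turn): server fully visible — blade (328–373, 210–285), handle up to row 138. The dock (180–250, 220+) is partly behind the gripper, so I move 11 cm farther out for a clean view.

steer_hand(ticks=[-0.12, -0.01, -0.02, 0, 0, 0, 1, -0.12, -0.01, -0.02, 0, 0, 0, 1, -0.12, -0.01, -0.02, 0, 0, 0, 1, -0.12, -0.01, -0.02, 0, 0, 0, 1, -0.12, -0.01, -0.02, 0, 0, 0, 1])

```text
time_s: 2.5
position: [0.6085, -0.0975, 0.222]
tcp_rot: [[-1.0, -0.002, -0.003], [-0.002, 1.0, 0.001], [0.003, 0.001, -1.0]]
force: [-0.4, 0.6, -0.6]
opening: 1.002
grasp_force: 0.0
```

```bash
python3 - <<'E'
from rig import bot, optics, telemetry
import cv2,pickle,numpy as np
from h import *
s=telemetry.read_state();c=optics.capture("wrist");pickle.dump((s,c),open("d2.pkl","wb"))
print(s["position"],s["tcp_rot"])
cv2.imwrite("pics/w2.png",cv2.resize(c["color"][40:300,90:490,::-1],(800,520)))
for n,(s,c) in dict(a=pickle.load(open("d1.pkl","rb")),b=(s,c)).items():
    v=cv2.cvtColor(c["color"],cv2.COLOR_RGB2HSV)[...,2]
    for nm,(x0,x1),z,w in(("handle",(.44,.51),.022,.03),("blade",(.53,.61),.004,.045)):
        for x in np.linspace(x0,x1,5):
            ys=np.arange(-w,w,.0005)-.0065
            uv=proj(c,np.c_[np.full_like(ys,x),ys,np.full_like(ys,z)],s)
            g=cv2.remap(v.astype(np.float32),uv[:,0].astype(np.float32)[None],uv[:,1].astype(np.float32)[None],1)[0]
            k=np.where(g<g.max()*.68)[0]
            print(n,nm,x.round(3),uv[len(uv)//2].round(),(ys[k[[0,-1]]]*1000).round(1) if len(k) else None,end=' ')
            print((ys[k[[0,-1]]].mean()*1000).round(1) if len(k) else '')
E
```

```text
[ 0.60852999 -0.09748455  0.22200399] [[-9.99994813e-01 -2.02272823e-03 -2.50651218e-03]
 [-2.02478916e-03  9.99997614e-01  8.19967453e-04]
 [ 2.50484763e-03  8.25038359e-04 -9.99996523e-01]]
a handle 0.44 [360. 148.] [-21.5   2. ] -9.7
a handle 0.458 [359. 163.] [-21.5   1.5] -10.0
a handle 0.475 [357. 179.] [-36.5   1.5] -17.5
a handle 0.492 [356. 194.] [-36.5   1.5] -17.5
a handle 0.51 [355. 208.] [-36.5   1.5] -17.5
a blade 0.53 [351. 219.] [-51.5  21. ] -15.2
a blade 0.55 [350. 234.] [-36.   20.5] -7.7
a blade 0.57 [349. 249.] [-35.   32.5] -1.2
a blade 0.59 [348. 263.] [-35.5  38. ] 1.3
a blade 0.61 [347. 276.] [-35.5  38. ] 1.3
b handle 0.44 [373.  30.] [-19.    1.5] -8.7
b handle 0.458 [371.  49.] [-22.  23.] 0.5
b handle 0.475 [370.  67.] [-21.5   1.5] -10.0
b handle 0.492 [369.  84.] [-21.5   1.5] -10.0
b handle 0.51 [367. 101.] [-21.5   1.5] -10.0
b blade 0.53 [362. 119.] [-35.5  21. ] -7.2
b blade 0.55 [361. 136.] [-35.5  20.5] -7.5
b blade 0.57 [360. 153.] [-35.5  20.5] -7.5
b blade 0.59 [358. 169.] [-35.  21.] -7.0
b blade 0.61 [357. 185.] [-51.5  20.5] -15.5
```

View pics/w2.png

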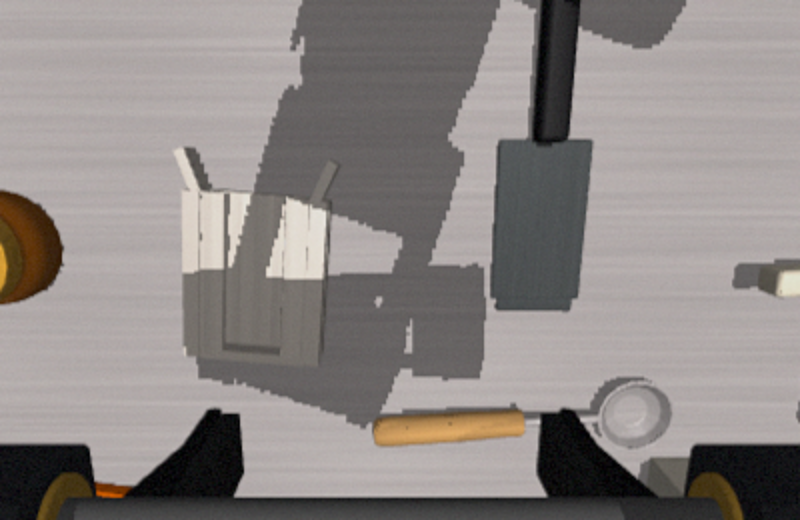

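Clear view: dock in the crop has front corners (182,190),(330,205), rear (186,352),(322,365), lip gap between columns 227 and 283; blade front edge at crop row ~308. Cast those points.

```bash
python3 - <<'E'
import pickle,cv2,numpy as np
from h import *
s,c=pickle.load(open("d2.pkl","rb"))
def P(l,z): return (cast(c,np.array(l)/2.+[90,40],z,s)[:,:2]*1000).round(1).tolist()
print("outer FL FR RL RR",P([(182,190),(330,205),(186,352),(322,365)],.026))
print("lips",P([(227,194),(285,200),(224,346),(280,348)],.026))
print("blade",P([(498,140),(592,140),(491,300),(581,300),(535,310)],.004))
# handle and lip edges by gradient in crop magnified
im=cv2.warpAffine(c["color"][:,:,::-1],np.float32([[5,0,-175*5],[0,5,-110*5]]),(480,600),flags=cv2.INTER_CUBIC)
cv2.imwrite("pics/w3.png",im)
E
```

```text
outer FL FR RL RR [[547.5, -217.5], [555.7, -133.2], [645.0, -224.6], [653.3, -140.8]]
lips [[549.7, -192.0], [553.0, -159.0], [641.0, -200.8], [642.3, -166.4]]
blade [[519.6, -34.8], [519.5, 21.0], [616.9, -33.9], [616.8, 23.7], [623.4, -5.3]]
```

View pics/w3.png

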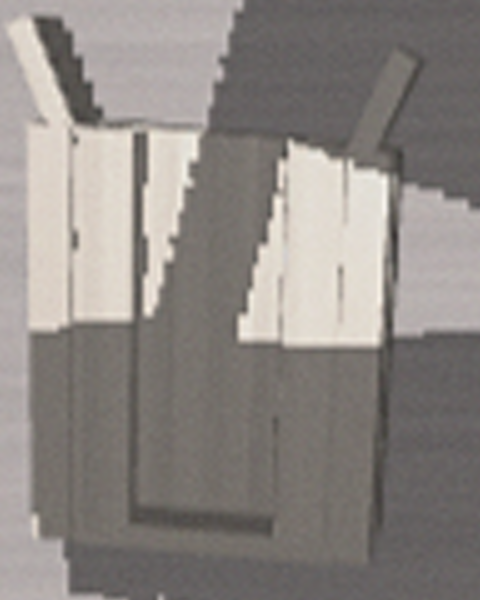

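Dock: centre ≈ (601, −179.5) mm, yaw ≈ −4.9°; server origin ≈ (488, −7.3), yaw ≈ 0.5°. Go above the server's handle.

steer_hand(ticks=[0.12, 0.09, 0.07, 0, 0, 0, 1, 0.12, 0.09, 0.07, 0, 0, 0, 1, 0.12, 0.09, 0.07, 0, 0, 0, 1, 0.12, 0.09, 0.12, 0, 0, 0, 1, 0.12, 0.09, 0.16, 0, 0, 0, 1, 0.12, 0.09, 0.17, 0, 0, 0, 1, 0.12, 0.09, 0.17, 0, 0, 0, 1])

```text
time_s: 3.25
position: [0.4878, -0.0088, 0.0517]
tcp_rot: [[-1.0, -0.0, -0.004], [-0.0, 1.0, 0.001], [0.004, 0.001, -1.0]]
force: [0.7, 0.0, 0.5]
opening: 1.0
grasp_force: 0.0
```

steer_hand(ticks=[0, 0.0015, 0.03, 0, 0, 0, 1, 0, 0.0015, 0.044, 0, 0, 0, 1, 0, 0.0015, 0.048, 0, 0, 0, 1, 0, 0.0015, 0.048, 0, 0, 0, 0, 0, 0.0015, 0.048, 0, 0, 0, 0, 0, 0.0015, 0.048, 0, 0, 0, 0, 0, 0.0015, 0.048, 0, 0, 0, 0, 0, 0.0015, 0.048, 0, 0, 0, 0, 0, 0.0015, 0.048, 0, 0, 0, 0, 0, 0.0015, 0.048, 0, 0, 0, 0])

```text
time_s: 4.25
position: [0.4897, -0.0077, 0.0046]
tcp_rot: [[-1.0, 0.0, -0.0], [0.0, 1.0, 0.0], [0.0, 0.0, -1.0]]
force: [-0.6, -1.1, -0.4]
opening: 0.45
grasp_force: 0.0
```

steer_hand(ticks=[0, 0, 0, 0, 0, 0, 0, 0, 0, 0, 0, 0, 0, 0, 0, 0, 0, 0, 0, 0, 0, 0, 0, 0, 0, 0, 0, 0, 0, 0, 0, 0, 0, 0, 0, 0, 0, 0, 0, 0, 0, 0])

```text
time_s: 4.85
position: [0.4896, -0.0076, 0.0045]
tcp_rot: [[-1.0, -0.0, -0.0], [-0.0, 1.0, 0.0], [0.0, 0.0, -1.0]]
force: [-0.1, -0.7, 0.2]
opening: 0.204
grasp_force: 29.9
```

steer_hand(ticks=[0, 0, -0.03, 0, 0, 0, 0, 0.054, -0.077, -0.03, 0, 0, 2.5, 0, 0.08, -0.115, -0.03, 0, 0, 4.9, 0, 0.1, -0.145, -0.03, 0, 0, 4.9, 0, 0.108, -0.153, -0.03, 0, 0, 4.9, 0, 0.108, -0.153, -0.014, 0, 0, 4.9, 0, 0.108, -0.153, -0.014, 0, 0, 4.9, 0])

```text
time_s: 5.55
position: [0.3807, -0.1616, 0.0177]
tcp_rot: [[-0.996, 0.089, -0.002], [0.089, 0.996, 0.001], [0.002, 0.001, -1.0]]
force: [-0.6, 0.4, -1.5]
opening: 0.201
grasp_force: 29.9
```

```bash
python3 - <<'E'
from rig import bot, optics, telemetry
import cv2,numpy as np,pickle
s=telemetry.read_state();c=optics.capture("top");e=optics.capture("side");w=optics.capture("wrist")
pickle.dump((s,c,e,w),open("d3.pkl","wb"))
a=cv2.resize(c["color"][140:300,300:460],(400,400),interpolation=3)
b=cv2.resize(e["color"][215:335,240:360],(400,400),interpolation=3)
cv2.imwrite("pics/ab.png",np.hstack([a,b])[:,:,::-1])
E
```

```text
(no output)
```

View pics/ab.png

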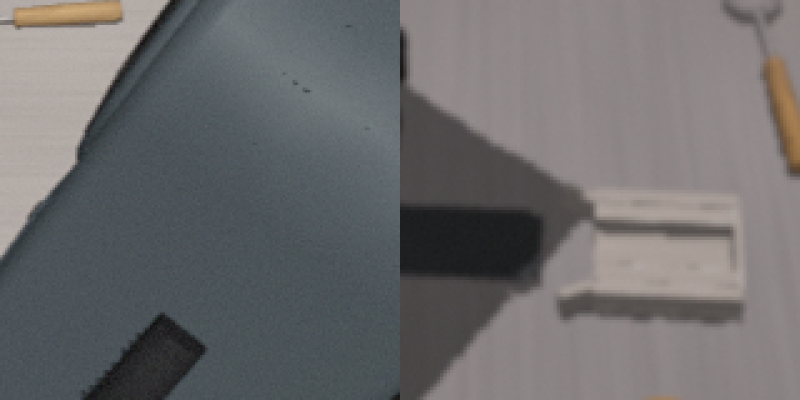

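Left (top) is blocked by the arm; right (side) shows the blade short of the dock, front edge at about crop column 141, rows 215–280. I check it against the projected model.

```bash
python3 - <<'E'
import pickle,numpy as np
from h import *
s,c,e,w=pickle.load(open("d3.pkl","rb"))
a=np.deg2rad(-4.9);u=np.array([np.cos(a),np.sin(a),0]);n=np.array([-np.sin(a),np.cos(a),0]);D=np.array([.601,-.1795,0])
def im(P): return ((proj(e,P)-[240,215])*400/120).round(1).tolist()
print("dock top corners FL(+y) FR RL RR",im([D+x*u+y*n+[0,0,.026] for x in(-.05,.05) for y in(.042,-.042)]))
t=np.array(s["position"])+0;R=s["tcp_rot"];t[2]=.0132
f=-R[:,0];l=R[:,1]
print("yaw",np.degrees(np.arctan2(f[1],f[0])), "lateral off dock axis mm",(t-D)@n*1000,"along",(t-D)@u*1000)
for z in(.004,0,-.004): print("tip corners z",z,im([t+.1335*f+y*l+[0,0,z] for y in(.024,-.024)]), "shoulder",im([t+.1235*f+y*l+[0,0,z] for y in(.028,-.028)]))
v=cv2.cvtColor(e["color"],cv2.COLOR_RGB2GRAY); print(v[272:306:1,270].tolist()); print(v[290,270:292].tolist()); print(v[268:316,305].tolist())
E
```

```text
dock top corners FL(+y) FR RL RR [[193.3, 189.3], [190.0, 294.7], [336.9, 196.1], [342.5, 302.4]]
yaw -5.102324021595921 lateral off dock axis mm -0.9814972188513411 along -221.04492059904388
tip corners z 0.004 [[138.3, 217.4], [134.2, 277.4]] shoulder [[124.3, 211.8], [119.0, 281.8]]
tip corners z 0 [[138.3, 220.6], [134.2, 280.6]] shoulder [[124.3, 215.0], [119.0, 285.0]]
tip corners z -0.004 [[138.2, 223.8], [134.2, 283.7]] shoulder [[124.3, 218.3], [119.0, 288.1]]
[74, 75, 75, 74, 71, 58, 42, 32, 30, 29, 29, 30, 29, 28, 30, 30, 32, 31, 30, 29, 30, 30, 30, 29, 29, 34, 46, 60, 70, 73, 72, 73, 74, 82]
[30, 31, 29, 30, 30, 29, 30, 32, 29, 30, 32, 43, 60, 69, 76, 84, 102, 121, 134, 138, 137, 138]
[137, 138, 139, 145, 155, 161, 159, 153, 154, 160, 163, 157, 136, 106, 86, 85, 100, 130, 153, 161, 164, 163, 163, 161, 159, 155, 156, 160, 161, 161, 161, 164, 164, 162, 148, 122, 93, 83, 83, 83, 81, 88, 112, 131, 136, 137, 137, 136]
```

The relative offset is under about 2 mm, within the funnel. Insert, checking force on the way.

steer_hand(ticks=[-0.015, 0, 0, 0, 0, 0, 0, -0.03, 0, 0, 0, 0, 0, 0, -0.04, 0, 0, 0, 0, 0, 0, -0.05, 0, 0, 0, 0, 0, 0, -0.06, 0, 0, 0, 0, 0, 0, -0.07, 0, 0, 0, 0, 0, 0])

```text
time_s: 6.3
position: [0.452, -0.1663, 0.0186]
tcp_rot: [[-0.996, 0.085, -0.0], [0.085, 0.996, 0.0], [0.0, 0.0, -1.0]]
force: [-0.5, -0.1, -0.4]
opening: 0.206
grasp_force: 29.9
```

steer_hand(ticks=[-0.01, 0, 0, 0, 0, 0, 0, -0.02, 0, 0, 0, 0, 0, 0, -0.03, 0, 0, 0, 0, 0, 0, -0.04, 0, 0, 0, 0, 0, 0])

```text
time_s: 6.7
position: [0.4921, -0.1702, 0.0185]
tcp_rot: [[-0.996, 0.086, -0.0], [0.086, 0.996, 0.0], [0.0, 0.0, -1.0]]
force: [0.4, 0.3, -1.9]
opening: 0.206
grasp_force: 29.9
```

steer_hand(ticks=[-0.008, 0, 0.0015, 0, 0, 0, 0, -0.013, 0, 0.0025, 0, 0, 0, 0, -0.016, 0, 0.0035, 0, 0, 0, 0, -0.018, 0, 0.0035, 0, 0, 0, 0, -0.02, 0, 0.0035, 0, 0, 0, 0, -0.02, 0, 0.0035, 0, 0, 0, 0])

```text
time_s: 7.3
position: [0.5108, -0.1716, 0.015]
tcp_rot: [[-0.996, 0.085, -0.001], [0.085, 0.996, 0.0], [0.001, 0.0, -1.0]]
force: [-0.4, -0.7, -1.7]
opening: 0.204
grasp_force: 29.9
```

steer_hand(ticks=[-0.002, 0, 0, 0, 0, 0, 0, -0.004, 0, 0, 0, 0, 0, 0, -0.004, 0, 0, 0, 0, 0, 0])

```text
time_s: 7.6
position: [0.5112, -0.1705, 0.0145]
tcp_rot: [[-0.996, 0.085, -0.008], [0.085, 0.996, 0.004], [0.009, 0.003, -1.0]]
force: [-6.8, -0.5, 2.0]
opening: 0.199
grasp_force: 30.0
```

steer_hand(ticks=[-0.002, 0, 0, 0, 0, 0, 0, -0.004, 0, 0, 0, 0, 0, 0, -0.004, 0, 0, 0, 0, 0, 0])

```text
time_s: 7.9
position: [0.5113, -0.17, 0.0144]
tcp_rot: [[-0.996, 0.084, -0.016], [0.084, 0.996, 0.006], [0.017, 0.005, -1.0]]
force: [-15.2, -2.7, 6.7]
opening: 0.207
grasp_force: 30.0
```

steer_hand(ticks=[0.004, 0, 0, 0, 0, 0, 0, 0.006, 0, 0, 0, 0, 0, 0, 0.006, 0, 0, 0, 0, 0, 0.6, 0.006, 0, 0, 0, 0, 0, 0.6, 0.006, 0, 0, 0, 0, 0, 0.6, 0.006, 0, 0, 0, 0, 0, 0.6, 0.006, 0, 0, 0, 0, 0, 0.6, 0.006, 0, 0, 0, 0, 0, 0.6])

```text
time_s: 8.7
position: [0.5135, -0.172, 0.0151]
tcp_rot: [[-0.996, 0.085, 0.0], [0.085, 0.996, -0.0], [-0.0, -0.0, -1.0]]
force: [0.1, -0.6, 0.5]
opening: 0.581
grasp_force: 0.0
```

steer_hand(ticks=[0, 0, -0.02, 0, 0, 0, 0.6, 0, 0, -0.06, 0, 0, 0, 0.6, 0, 0, -0.1, 0, 0, 0, 0.6, 0, 0, -0.15, 0, 0, 0, 0.6, 0, 0, -0.2, 0, 0, 0, 0.6, 0.01, 0, -0.2, 0, 0, 0, 0.6])

```text
time_s: 9.3
position: [0.5086, -0.1739, 0.2222]
tcp_rot: [[-0.996, 0.085, 0.015], [0.085, 0.996, -0.009], [-0.016, -0.008, -1.0]]
force: [0.5, -0.2, -0.8]
opening: 0.603
grasp_force: 0.0
```

```bash
python3 - <<'E'
from rig import bot, optics, telemetry
import cv2,numpy as np,pickle
s=telemetry.read_state();e=optics.capture("side");w=optics.capture("wrist");t=optics.capture("top")
pickle.dump((s,e,w,t),open("d4.pkl","wb"))
b=cv2.resize(e["color"][215:335,220:360],(466,400),interpolation=3)
g=cv2.resize(t["color"][130:270,140:260],(343,400),interpolation=3)
cv2.imwrite("pics/e4.png",np.hstack([b[:,:440],g])[:,:,::-1])
E
```

```text
(no output)
```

View pics/e4.png

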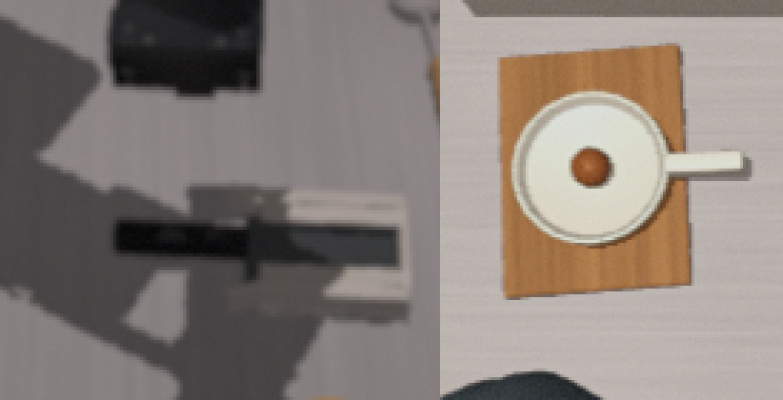

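Server lies home in the dock (left); dish on its board with handle right, ball centred (right). Now turn the tool and hover over the dish's handle.

steer_hand(ticks=[-0.02, 0.05, 0, 0, 0, 10, 0.8, -0.02, 0.1, 0, 0, 0, 20, 0.8, -0.03, 0.15, 0, 0, 0, 30, 0.8, -0.04, 0.2, 0, 0, 0, 40, 0.8, -0.05, 0.24, 0, 0, 0, 50, 0.8, -0.06, 0.28, 0, 0, 0, 60, 0.8, -0.064, 0.306, 0, 0, 0, 70, 0.8, -0.064, 0.306, 0, 0, 0, 80, 0.8, -0.064, 0.306, 0, 0, 0, 85, 0.8, -0.064, 0.306, 0, 0, 0, 85, 0.8, -0.064, 0.306, 0, 0, 0, 85, 0.8, -0.064, 0.306, 0, 0, 0, 85, 0.8])

```text
time_s: 10.65
position: [0.592, 0.1284, 0.2123]
tcp_rot: [[-0.002, 1.0, -0.005], [1.0, 0.002, -0.0], [-0.0, -0.005, -1.0]]
force: [0.2, 0.1, 0.2]
opening: 0.804
grasp_force: 0.0
```

```bash
python3 - <<'E'
from rig import bot, optics, telemetry
import cv2,pickle,numpy as np
s=telemetry.read_state();c=optics.capture("wrist");pickle.dump((s,c),open("d5.pkl","wb"))
print(s["joint_positions"].round(1))
cv2.imwrite("pics/w5.png",c["color"][:,:,::-1])
E
```

```text
[ 1.7 29.5 85.4  0.  65.4  1.6]
```

View pics/w5.png

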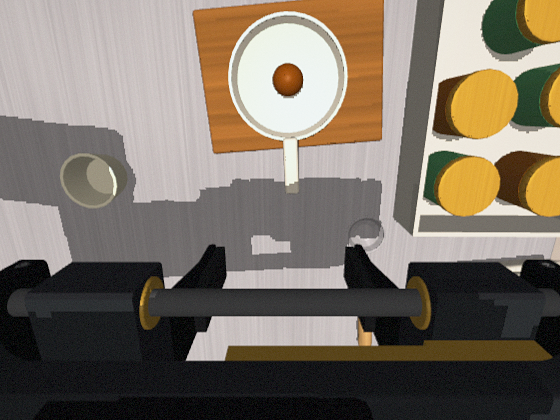

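Wrist view: dish rim centred about (289,76), ball (288,79), handle columns 284–299 to row 192; board near corners (215,153) and (381,138). Measure from masks.

```bash
python3 - <<'E'
import pickle,cv2,numpy as np
from h import *
s,c=pickle.load(open("d5.pkl","rb"))
hsv=cv2.cvtColor(c["color"],cv2.COLOR_RGB2HSV);H,S,V=[hsv[...,i] for i in range(3)]
g=lambda P:(P*1000).round(1).tolist()
ball=((H<12)&(S>160)).astype(np.uint8);k=blobs(ball,(260,50,320,110))[0]
(cx,cy),r=cv2.minEnclosingCircle(k);print("ball",(cx,cy,r),g(cast(c,[(cx,cy)],.034,s)))
wood=((S>100)).astype(np.uint8)
m=((S<70)&(V>150)).astype(np.uint8)
k=blobs((1-wood),(212,5,375,137))
for q in k[:2]:
    (x,y),ax,an=cv2.fitEllipse(q);print("rim",(x,y),ax,g(cast(c,[(x,y)],.036,s)))
k=blobs(wood,(185,0,390,160))[0];b=cv2.boxPoints(cv2.minAreaRect((cast(c,k[:,0],.01,s)[:,:2]*1000).astype(np.float32)))
print("board",b.round(1).tolist(),b.mean(0))
print("corners",g(cast(c,[(215,153),(381,138)],.01,s)))
gr=cv2.cvtColor(c["color"],cv2.COLOR_RGB2GRAY)
for r in (145,155,165,175): print(r,gr[r,276:306].tolist())
print("rimTB/LR", [int(i) for i in (np.where(S[:170,275]<70)[0][[0,-1]])])
for r in (60,76,90):
    q=np.where(S[r,200:380]<80)[0]+200;print(r,q[0],q[-1],g(cast(c,[(q[0],r),(q[-1],r)],.036,s)))
for l in (270,289,310):
    q=np.where(S[0:135,l]<80)[0];print(l,q[0],q[-1],g(cast(c,[(l,q[0]),(l,q[-1])],.036,s)))
for r in (145,160,175,185,192): print(r,g(cast(c,[(284,r),(299,r)],.04,s)))
E
```

```text
Traceback (most recent call last):
IndexError: list index out of range
```

```bash
cat > m.py <<'E'
import pickle,cv2,numpy as np
from h import *
s,c=pickle.load(open("d5.pkl","rb"))
hsv=cv2.cvtColor(c["color"],cv2.COLOR_RGB2HSV);H,S,V=[hsv[...,i] for i in range(3)]
g=lambda P:(P*1000).round(1).tolist()
print(hsv[79,288],hsv[60,289],hsv[30,215],hsv[60,250])
sat=(S>100).astype(np.uint8)
k=blobs(sat,(268,55,310,105))[0];(cx,cy),r=cv2.minEnclosingCircle(k);print("ball",(cx,cy,r),g(cast(c,[(cx,cy)],.034,s)))
k=blobs(sat,(185,0,390,160))[0];b=cv2.boxPoints(cv2.minAreaRect((cast(c,k[:,0],.01,s)[:,:2]*1000).astype(np.float32)))
print("board",b.round(1).tolist(),b.mean(0)); print("corners",g(cast(c,[(215,153),(381,138)],.01,s)))
gr=cv2.cvtColor(c["color"],cv2.COLOR_RGB2GRAY)
for r in (145,155,165,175): print(r,gr[r,276:306].tolist())
for r in (60,76,90):
    q=np.where(S[r,200:380]<80)[0]+200;print(r,q[0],q[-1],g(cast(c,[(q[0],r),(q[-1],r)],.036,s)))
for l in (270,310):
    q=np.where(S[0:135,l]<80)[0];print(l,q[0],q[-1],g(cast(c,[(l,q[0]),(l,q[-1])],.036,s)))
for r in (145,160,175,185,192): print(r,g(cast(c,[(284,r),(299,r)],.04,s)))
E
python3 m.py
```

```text
[ 13 187 190] [ 70   6 245] [ 15 177 170] [ 42  10 245]
ball (287.44195556640625, 79.37053680419922, 16.032228469848633) [[593.0, 243.7, 34.0]]
board [[493.3999938964844, 312.8999938964844], [505.5, 165.10000610351562], [702.9000244140625, 181.1999969482422], [690.7999877929688, 329.0]] [598.15564 247.03143]
corners [[507.8, 165.5, 10.0], [702.3, 183.3, 10.0]]
145 [126, 129, 129, 126, 131, 128, 122, 176, 228, 242, 243, 243, 243, 243, 243, 243, 242, 242, 244, 240, 224, 130, 64, 112, 119, 116, 114, 113, 112, 108]
155 [194, 191, 191, 192, 196, 197, 199, 160, 218, 241, 243, 243, 242, 242, 241, 242, 242, 242, 241, 243, 227, 185, 113, 184, 194, 189, 191, 197, 195, 191]
165 [189, 193, 190, 188, 190, 195, 201, 180, 189, 230, 243, 242, 242, 243, 242, 242, 242, 242, 241, 242, 232, 214, 114, 182, 191, 189, 190, 197, 191, 190]
175 [192, 196, 186, 189, 186, 192, 198, 200, 145, 215, 238, 241, 241, 240, 241, 240, 242, 241, 240, 242, 237, 221, 127, 183, 189, 189, 193, 196, 193, 187]
60 230 345 [[535.0, 261.5, 36.0], [650.9, 261.6, 36.0]]
76 200 347 [[503.5, 246.6, 36.0], [653.8, 246.8, 36.0]]
90 200 345 [[502.4, 233.2, 36.0], [652.6, 233.4, 36.0]]
270 0 134 [[576.0, 313.7, 36.0], [574.5, 189.0, 36.0]]
310 16 134 [[614.6, 300.4, 36.0], [617.6, 189.1, 36.0]]
145 [[589.6, 177.8, 40.0], [605.7, 177.8, 40.0]]
160 [[589.6, 161.7, 40.0], [606.0, 161.7, 40.0]]
175 [[589.6, 145.1, 40.0], [606.3, 145.1, 40.0]]
185 [[589.7, 133.8, 40.0], [606.4, 133.8, 40.0]]
192 [[589.7, 125.7, 40.0], [606.6, 125.8, 40.0]]
```

steer_hand(ticks=[0.027, 0.006, 0.05, 0, 0, -2.4, 0.7, 0.027, 0.006, 0.1, 0, 0, -2.4, 0.7, 0.027, 0.006, 0.14, 0, 0, -2.4, 0.7, 0.027, 0.006, 0.15, 0, 0, -2.4, 0.7, 0.027, 0.006, 0.15, 0, 0, -2.4, 0.6, 0.027, 0.006, 0.15, 0, 0, -2.4, 0.6])

```text
time_s: 11.3
position: [0.6006, 0.1553, 0.0665]
tcp_rot: [[-0.044, 0.999, 0.003], [0.999, 0.044, 0.0], [0.0, 0.003, -1.0]]
force: [-0.3, 0.5, -0.1]
opening: 0.629
grasp_force: 0.0
```

steer_hand(ticks=[0, -0.0036, 0, 0, 0, 0, 0.6, 0, -0.0036, 0.03, 0, 0, 0, 0.5, 0, -0.0036, 0.048, 0, 0, 0, 0.45, 0, -0.0036, 0.0545, 0, 0, 0, 0.4, 0, -0.0036, 0.0545, 0, 0, 0, 0.35, 0, -0.0036, 0.0545, 0, 0, 0, 0.3])

```text
time_s: 11.9
position: [0.5967, 0.1553, 0.0121]
tcp_rot: [[-0.044, 0.999, 0.003], [0.999, 0.044, 0.0], [0.0, 0.003, -1.0]]
force: [-0.4, -0.5, 0.5]
opening: 0.343
grasp_force: 0.0
```

```bash
python3 - <<'E'
from rig import bot, optics, telemetry
import cv2,pickle,numpy as np
from h import *
s=telemetry.read_state();c=optics.capture("wrist");pickle.dump((s,c),open("d6.pkl","wb"))
print(s["position"].round(4),s["opening"],s["force"])
cv2.imwrite("pics/w6.png",c["color"][:,:,::-1])
E
```

```text
[0.5967 0.1553 0.0121] 0.342718238645274 [-0.39239291 -0.50829771  0.49015973]
```

View pics/w6.png

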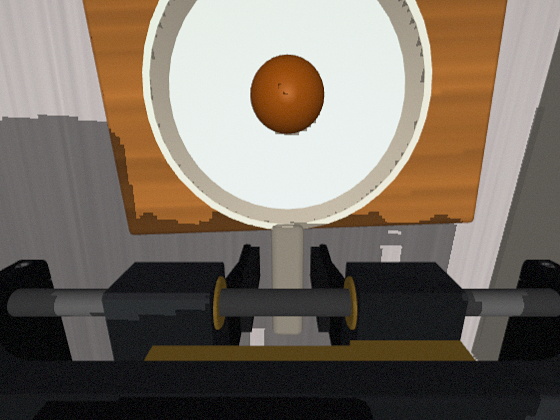

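Handle (columns 273–301) sits centred between the fingers (250/320), ball in the middle at (287,94). Close gradually.

steer_hand(ticks=[0, 0, 0, 0, 0, 0, 0.28, 0, 0, 0, 0, 0, 0, 0.24, 0, 0, 0, 0, 0, 0, 0.2, 0, 0, 0, 0, 0, 0, 0.16, 0, 0, 0, 0, 0, 0, 0.1, 0, 0, 0, 0, 0, 0, 0, 0, 0, 0, 0, 0, 0, 0, 0, 0, 0, 0, 0, 0, 0, 0, 0, 0, 0, 0, 0, 0])

```text
time_s: 12.85
position: [0.5958, 0.1552, 0.0107]
tcp_rot: [[-0.044, 0.999, 0.001], [0.999, 0.044, 0.0], [0.0, 0.001, -1.0]]
force: [0.6, -0.5, 1.4]
opening: 0.184
grasp_force: 29.9
```

Gripped. Lift gently a little and look at the sag.

steer_hand(ticks=[0, 0, -0.001, 0, 0, 0, 0, 0, 0, -0.003, 0, 0, 0, 0, 0, 0, -0.006, 0, 0, 0, 0, 0, 0, -0.009, 0, 0, 0, 0, 0, 0, -0.012, 0, 0, 0, 0, 0, 0, -0.015, 0, 0, 0, 0, 0, 0, -0.017, 0, 0, 0, 0, 0, 0, -0.018, 0, 0, 0, 0, 0, 0, -0.018, 0, 0, 0, 0])

```text
time_s: 13.75
position: [0.5956, 0.1552, 0.0288]
tcp_rot: [[-0.044, 0.999, 0.0], [0.999, 0.044, 0.0], [0.0, 0.0, -1.0]]
force: [1.1, -0.3, -2.0]
opening: 0.181
grasp_force: 29.9
```

```bash
cat > look.py <<'E'
from rig import bot, optics, telemetry
import cv2,pickle,numpy as np,sys
s=telemetry.read_state();c=optics.capture("wrist")
hsv=cv2.cvtColor(c["color"],cv2.COLOR_RGB2HSV);S=hsv[...,1];V=hsv[...,2]
from h import *
m=(S>100).astype(np.uint8)
k=blobs(m,(200,45,380,180))
print("ball",[tuple(round(float(x),1) for x in (*cv2.minEnclosingCircle(q)[0],cv2.minEnclosingCircle(q)[1])) for q in k[:1]])
w=((S<70)&(V>200)).astype(np.uint8);cols=w[60:100,:].mean(0)>.5;q=np.where(cols[:440])[0];print("inner cols",q[0],q[-1])
col=w[150:260,270];q=np.where(col)[0];print("inner bottom row",150+q[-1], "grad",V[195:245,262].tolist())
print(s["position"].round(4),s["tcp_rot"][2].round(4),s["force"].round(2),s["moment"].round(3))
if len(sys.argv)>1: cv2.imwrite(sys.argv[1],c["color"][:,:,::-1])
E
python3 look.py pics/w7.png; python3 - <<'E'
import pickle,cv2
s,c=pickle.load(open("d6.pkl","rb"));hsv=cv2.cvtColor(c["color"],cv2.COLOR_RGB2HSV);print(hsv[195:245,262,2].tolist())
E
```

```text
ball [(287.0, 93.4, 39.6)]
inner cols 142 431
inner bottom row 226 grad [242, 240, 241, 242, 240, 241, 239, 240, 242, 243, 242, 226, 195, 194, 195, 192, 192, 192, 193, 194, 193, 195, 193, 194, 195, 192, 194, 224, 238, 238, 238, 199, 134, 121, 108, 109, 108, 106, 108, 106, 111, 110, 107, 108, 108, 102, 108, 110, 108, 85]
[0.5956 0.1552 0.0288] [ 0.e+00  3.e-04 -1.e+00] [ 1.06 -0.32 -2.  ] [-0.156  0.03   0.036]
[240, 241, 240, 241, 241, 241, 241, 242, 241, 243, 233, 204, 190, 191, 193, 193, 192, 195, 194, 196, 194, 195, 192, 195, 196, 196, 220, 234, 236, 234, 238, 239, 185, 82, 80, 97, 106, 107, 104, 111, 107, 106, 107, 108, 109, 107, 108, 109, 107, 109]
```

View pics/w7.png

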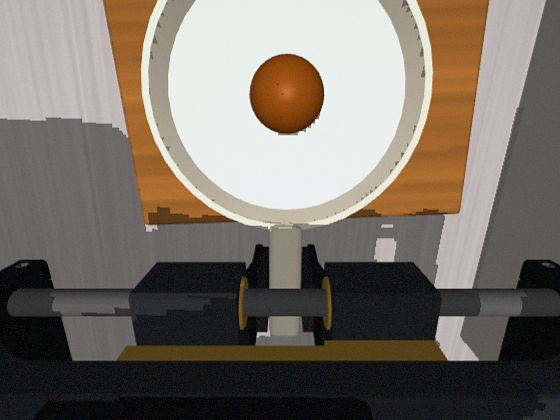

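Board recedes while dish and ball (287,93) keep their place: lifted, practically no sag. Lift on smoothly to about 10 cm.

steer_hand(ticks=[0, 0, -0.001, 0, 0, 0, 0, 0, 0, -0.004, 0, 0, 0, 0, 0, 0, -0.009, 0, 0, 0, 0, 0, 0, -0.015, 0, 0, 0, 0, 0, 0, -0.022, 0, 0, 0, 0, 0, 0, -0.03, 0, 0, 0, 0, 0, 0, -0.038, 0, 0, 0, 0, 0, 0, -0.046, 0, 0, 0, 0, 0, 0, -0.054, 0, 0, 0, 0, 0, 0, -0.061, 0, 0, 0, 0, 0, 0, -0.068, 0, 0, 0, 0, 0, 0, -0.074, 0, 0, 0, 0, 0, 0, -0.079, 0, 0, 0, 0, 0, 0, -0.082, 0, 0, 0, 0, 0, 0, -0.083, 0, 0, 0, 0, 0, 0, -0.083, 0, 0, 0, 0, 0, 0, -0.083, 0, 0, 0, 0])

```text
time_s: 15.5
position: [0.5953, 0.1551, 0.1113]
tcp_rot: [[-0.044, 0.999, -0.001], [0.999, 0.044, -0.0], [-0.0, -0.001, -1.0]]
force: [0.0, 0.6, -1.1]
opening: 0.18
grasp_force: 29.9
```

```bash
python3 look.py
```

```text
ball [(286.9, 93.4, 39.5)]
inner cols 141 431
inner bottom row 226 grad [240, 237, 238, 240, 239, 239, 240, 237, 239, 240, 240, 217, 191, 191, 190, 190, 190, 187, 188, 189, 190, 189, 190, 191, 186, 159, 155, 222, 240, 198, 137, 139, 134, 118, 103, 103, 102, 106, 103, 104, 102, 102, 106, 105, 105, 106, 106, 105, 104, 84]
[0.5953 0.1551 0.1113] [-0.e+00 -6.e-04 -1.e+00] [ 0.02  0.61 -1.11] [-0.215  0.078 -0.002]
```

Still level. Turn clockwise about the dish's centre in two smooth halves (88 mm from TCP to centre).

steer_hand(ticks=[0, -0.0015, 0, 0, 0, 1, 0, 0.0001, -0.0046, 0, 0, 0, 3, 0, 0.0005, -0.0092, 0, 0, 0, 6, 0, 0.0013, -0.0153, 0, 0, 0, 10, 0, 0.0026, -0.0213, 0, 0, 0, 14, 0, 0.0043, -0.0272, 0, 0, 0, 18, 0, 0.0064, -0.033, 0, 0, 0, 22, 0, 0.0089, -0.0386, 0, 0, 0, 26, 0, 0.0118, -0.044, 0, 0, 0, 30, 0, 0.015, -0.0492, 0, 0, 0, 34, 0, 0.0187, -0.0542, 0, 0, 0, 38, 0, 0.0216, -0.0577, 0, 0, 0, 41, 0, 0.0236, -0.06, 0, 0, 0, 43, 0, 0.0247, -0.0611, 0, 0, 0, 44, 0, 0.0247, -0.0611, 0, 0, 0, 44, 0, 0.0247, -0.0611, 0, 0, 0, 44, 0])

```text
time_s: 17.15
position: [0.5335, 0.1771, 0.1115]
tcp_rot: [[0.662, 0.749, 0.0], [0.749, -0.662, -0.0], [-0.0, 0.0, -1.0]]
force: [0.2, 0.3, -1.9]
opening: 0.185
grasp_force: 29.9
```

```bash
python3 look.py
```

```text
ball [(286.5, 93.2, 39.3)]
inner cols 142 431
inner bottom row 207 grad [229, 230, 229, 228, 230, 230, 231, 230, 231, 232, 231, 208, 170, 168, 172, 169, 175, 152, 122, 121, 118, 120, 120, 117, 121, 120, 121, 127, 131, 132, 132, 135, 130, 99, 76, 95, 103, 102, 98, 95, 99, 98, 98, 99, 99, 99, 98, 95, 98, 76]
[0.5335 0.1771 0.1115] [-0.e+00  1.e-04 -1.e+00] [ 0.17  0.26 -1.94] [-0.21   0.205  0.012]
```

steer_hand(ticks=[0, -0.0015, 0, 0, 0, 1, 0, 0.0001, -0.0046, 0, 0, 0, 3, 0, 0.0005, -0.0092, 0, 0, 0, 6, 0, 0.0013, -0.0153, 0, 0, 0, 10, 0, 0.0026, -0.0213, 0, 0, 0, 14, 0, 0.0043, -0.0272, 0, 0, 0, 18, 0, 0.0064, -0.033, 0, 0, 0, 22, 0, 0.0089, -0.0386, 0, 0, 0, 26, 0, 0.0118, -0.044, 0, 0, 0, 30, 0, 0.015, -0.0492, 0, 0, 0, 34, 0, 0.0187, -0.0542, 0, 0, 0, 38, 0, 0.0216, -0.0577, 0, 0, 0, 41, 0, 0.0236, -0.06, 0, 0, 0, 43, 0, 0.0247, -0.0611, 0, 0, 0, 44, 0, 0.0247, -0.0611, 0, 0, 0, 44, 0, 0.0247, -0.0611, 0, 0, 0, 44, 0, 0.0247, -0.0611, 0, 0, 0, 44, 0, 0.0247, -0.0611, 0, 0, 0, 44, 0])

```text
time_s: 19.0
position: [0.5041, 0.236, 0.1116]
tcp_rot: [[0.997, 0.078, -0.0], [0.078, -0.997, -0.0], [-0.0, 0.0, -1.0]]
force: [0.2, -0.4, -1.5]
opening: 0.18
grasp_force: 29.9
```

```bash
python3 look.py; python3 - <<'E'
from rig import bot, optics, telemetry
import cv2,numpy as np
a=optics.capture("side")["color"];cv2.imwrite("pics/s9.png",cv2.resize(a[110:330,200:440],(720,600))[:,:,::-1][:600])
E
```

```text
ball [(286.6, 93.2, 39.4)]
inner cols 142 431
inner bottom row 175 grad [139, 144, 141, 145, 146, 142, 143, 143, 147, 142, 142, 134, 125, 126, 127, 124, 122, 123, 118, 125, 125, 123, 123, 131, 122, 122, 126, 133, 137, 138, 132, 140, 138, 169, 181, 181, 184, 187, 188, 184, 187, 190, 186, 181, 182, 184, 190, 193, 196, 149]
[0.5041 0.236  0.1116] [-0.  0. -1.] [ 0.18 -0.39 -1.47] [-0.029  0.28  -0.006]
```

View pics/s9.png

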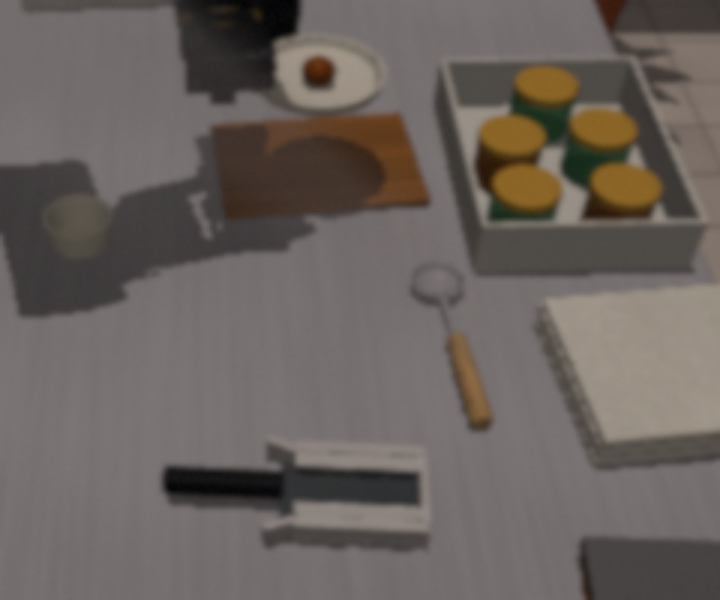

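The dish is held level over the board with its handle towards the robot and the ball in the middle. The server is in the dock at the stop, and nothing else has moved.

```bash
python3 -c "from rig import bot, optics, telemetry;print(bot.hand_in())"
```

```text
the job is handed in; nothing more can be done
None
```

The job is handed in (no verdict came back): the server is home in the dock and let go, and the dish is held level and still about 10 cm above the board, handle towards the robot and ball in the middle.

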